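# Pin the length stop of a cut-off jig

### The job

Lock the length stop of the little cut-off jig: take the green-handled steel pin out of its wooden block and put it through the hole in the sliding blue plate. The locking hole is in the strip hidden under the plate, so feel for it by sliding the plate along with the pin tip resting on the strip until the pin drops in; then seat it fully home with its collar down on the plate, and let go. Leave the glue bottle and the wooden cup standing where they are.

Things in the scene. Friction and masses are not known exactly. Their poses are not given: they have to be found in the camera images.
- jig: The cut-off jig, fixed to the bench: plywood board 105 x 320 x 18 mm; origin at the centre of its underside on the bench, z up, y along its length (turned up to 0.2 rad from the world's y). A wooden sawing fence, 64 mm high above the bench, stands at its -y end (115 to 156 mm from the origin). Two dark steel rails (tops 42 mm above the bench, outer faces 83 mm apart) guide the plate.
- stop_slide (a joint): Travel of the sliding plate along the jig's +y axis, m: 0 to 0.070. It starts at the low end, at 0 to 0.012. It has about 1.2 N of friction and stays where it is left.
- bore_mouth (a point): Centre of the 12 mm hole (2 mm chamfer) in the sliding blue plate, at the plate's top face, 49 mm above the bench; moves with the plate. Plate: 60 mm across, 160 mm long, 12 mm thick, underside 1 mm above the strip; the hole goes straight through its middle. A dark wooden stop block, 22 mm high, stands on the plate 62 to 83 mm from the hole on the -y side.
- pin_grip (a point): The locating pin, 65 to 110 g, upright in its block at the start: this point is on its axis, half-way up its green handle (20 mm diameter, 35 mm tall: from 17 mm below this point to 18 mm above). Below the handle a steel collar, 28 mm diameter, 6 mm thick, its underside 23 mm below this point; then a 10 mm steel shaft with tapered tip, 51 mm below this point. z is the pin's axis, up.
- pin_collar (a point): Centre of the underside of the pin's collar; the shaft goes on 28 mm below it. With the tip resting on the strip the collar stands 15 mm above the sliding plate; fully home in the locking hole the collar rests on the plate.
- pin_block: Dark wooden block, 70 x 70 x 36 mm, fixed to the bench, origin at the centre of its underside; the pin stands in the hole in its middle (12.5 mm wide), its collar on the block's top.
- bottle_mid (a point): Glue bottle (52 mm diameter, 159 mm tall) standing beyond the jig; point on its axis 50 mm up. Leave it standing where it is.
- cup_mid (a point): Turned wooden cup (66 mm diameter, 55 mm tall) standing beyond the jig; point on its axis 27 mm up. Leave it standing where it is.
- strip_top (a point): A point on the jig's mid line, at the top face (36 mm above the bench) of the fixed dark steel strip under the sliding plate. Not the hole: the locking hole, 13 mm wide and 18 mm deep, is on the line along which the plate's hole travels, at an unknown place always hidden by the plate. It lies under the plate's hole at some slide position between 0.030 and 0.060 m.
- pin: The same pin, origin at its tip, z up its axis.
- lamp_head (a point): Middle of the lowest part of the desk lamp's black shade (200 mm wide), fixed, hanging over the right of the bench 460 mm above it. The lamp's strut runs from above the shade, at 580 to 670 mm height, back and to the left, to the foot beyond the jig. Keep the arm out of it: swing past with the arm drawn in.

How it is judged:
By the outcome, as a careful person would: the job done as asked, in the order asked, and still so for the second after the job is handed in, with the robot touching nothing.
It also fails if it takes over 56 s, if anything falls off the work surface, if the arm or the gripper's body presses on something with over 40 N, if the wrist force passes 120 N, or if a joint passes its speed limit or range.

### The arm

A 7-joint arm with a two-finger parallel gripper is mounted at the origin on a cart in front of the work surface, level with it; the furniture and walls round the work are solid. World frame = base frame: x ahead of the robot, y to its left, z up, the work surface at z = 0. Lengths are in mm, angles in rad, forces in N, time in s.
With the tool pointing down it reaches from about 350 to 775 mm from the base axis. Payload 3.1 kg.
Tool frame: the origin (TCP) lies at the very end of the fingers, on their centre line; the grasp point (between the pads) lies 19 mm behind it; z points along the fingers, x is the direction in which the jaws open and shut, and the axes are right-handed (so a half turn about z gives the same grasp; the last joint's range is limited). The gripper opens to 85 mm and grips with 20 to 120 N. Pads are 22 mm wide; open, the fingers measure 114 mm over their backs; the gripper's body (76 mm by 85 mm) begins 54 mm behind the grasp point. The pads swing forward as they close: fully open they stand 13 mm farther back than shut.
Start: joints at [1.151, 0.311, 0.014, 1.512, -0.004, 1.319, -0.027], TCP at [202.915, -511.217, 231.304] pointing down, gripper open.
Joint ranges: [-2.7, 2.7], [-0.3, 1.91], [-1.27, 1.3], [0.12, 2.57], [-1.44, 4.58], [0.2, 2.03], [-3.05, 3.05]. Speed limits (rad/s): [2.79, 2.79, 3.14, 3.14, 3.14, 3.14, 3.14].

### API

Orientations are given as a unit quaternion [x, y, z, w].
In Python, from rig import r gives the robot as it stands.
- The arm moves only by the tool drive_tool, never from a script. Its argument "series" is one flat list of numbers, 7 for each row, row after row: the shift along the tool's x, y, z in units of 40 mm (1.0 is 40 mm), then the turn, a rotation vector about the tool's x, y, z in degrees, then the closure, from 0 (fully open) to 1 (shut). In form: [tx, ty, tz, wx, wy, wz, grip, tx, ty, tz, wx, wy, wz, grip, ...]. A call has 1 to 12 rows; each row is the pose to reach, as a shift and turn from the pose commanded when the call began, along the tool's axes at that moment; what a row does not reach only later rows make up. A row lasts 1/8 s, in which the tool goes at most 62.5 mm and 10.7 degrees, less where a joint would pass 70% of its speed; a pose out of reach is approached as far as the arm can. A call with a gripper value outside its range is refused whole. The fingers move at their own pace and stop on an object; "newtons" is the grip in N (left out, the last holds). Time passes only in rows, so rows that repeat a pose let the fingers close. It gives the time, the measured TCP pose, the force and the opening at its end, in the units of the state.
- r.state(): the state, without advancing time (a new reading comes with each control period).
- r.grab_frame(name): name is "scene" or "top"; returns a dict with "color" (420x560x3 uint8, red, green, blue), "fx", "fy", "cx", "cy" (pixels), "k1" (the pictures are not rectified: a ray, as slopes to the right and down, at radius r is drawn at 1 + k1 r^2 times it, then the intrinsics apply), "eye" and "orientation" of the camera in the world. Camera axes: x right, y up, looking along -z (the intrinsics and any distortion apply to the point x, -y, -z); pixel columns grow to the right and rows downward; lengths in mm; the calibration is good to about 2 mm. A picture is of the moment at which its call begins. There is no depth.
- r.close_job(): hands the job in, once; it reports no verdict.
Trained networks look in a picture, given as the dict that the camera call returned (one of the last four; its "shot" number tells which), for a name from the list of things; names that differ only in an ending like _2 or _b are one class to them, and where a whole thing is asked for, a point or a joint stands for the part that bears it (a point fixed in the world has none). Each returns a list of dicts, best first, with "confidence" (0 to 1); they miss things now and then, are a little off and sometimes report something else, mostly with a low value. They report only what shows in the picture. A call takes as long as a camera call.
- r.look_for(thing, picture): "xyz" ([x, y, z] in mm, in world coordinates, good to about 4 mm: the middle of the surface that is visible of it).
The state is a dict: "time_s": time; "joints": joint angles; "qd": joint speeds; "tau": joint torques, N m; "tcp_pos": TCP position; "orientation": TCP orientation; "ft_force": force on the tool from outside, world axes, zero at the start; "torque": the same for the moment, N m; "opening": finger opening in mm.
Only numpy, scipy, OpenCV 4.12 (cv2) and the standard library are available. Lean on these libraries where they do the work, as an engineer would, in place of code of your own. Each camera call takes 0.05 s, during which the arm holds its last target. There are 200 camera calls.

## Working session

There is one attempt and no reset: what is moved stays moved. The work goes in short steps, Python scripts to look and compute and a tool call to move; the robot and the scene stay as the last step left them, time stands still between calls to the robot, and variables do not carry over. Pictures are saved under pics/ and viewed, about 8 in all and at most 12, crops included, and the job is handed in when it is done.

Besides the shell and the picture viewer there is one more tool, called after "Request:" by a JSON object that holds its "method" and its "body". drive_tool: Moves the arm, as the interface text tells. Its arguments: {"type":"object","properties":{"series":{"type":"array","items":{"type":"number"}},"newtons":{"type":"number"}},"required":["series"]}

```bash
mkdir -p pics; ls; python3 - <<'E'
from rig import r
import cv2,numpy as np
s=r.state();print({k:np.round(v,3).tolist() for k,v in s.items()})
for n in("scene","top"):
    f=r.grab_frame(n);cv2.imwrite(f"pics/{n}0.png",f["color"][...,::-1])
    print(n,f["fx"],f["cx"],f["cy"],f["k1"],f["eye"],f["orientation"])
    for t in("jig","stop_slide","bore_mouth","pin_grip","pin_collar","pin_block","bottle_mid","cup_mid","pin"):
        print(t,[(np.round(d["xyz"]).tolist(),round(d["confidence"],2)) for d in r.look_for(t,f)][:2])
E
```

```text
pics
{'time_s': 0.0, 'joints': [1.151, 0.312, 0.014, 1.513, -0.004, 1.319, -0.027], 'qd': [-0.001, -0.0, 0.0, 0.001, -0.001, -0.002, 0.0], 'tau': [0.001, -37.991, 0.146, -23.059, 0.012, 0.014, 0.0], 'tcp_pos': [202.614, -510.52, 230.218], 'orientation': [0.827, -0.562, -0.001, -0.001], 'ft_force': [-0.117, 0.189, -0.196], 'torque': [-0.017, -0.029, 0.022], 'opening': 85.498}
scene 433.45841636566996 280.95838654321324 208.95517345554498 0.039857197043676906 [  729.13321609 -1186.05307242   919.97690422] [0.51591792 0.02668345 0.05847774 0.85422306]
jig [([497.0, -25.0, 39.0], 0.81)]
stop_slide [([496.0, 24.0, 46.0], 0.77)]
bore_mouth [([494.0, 22.0, 50.0], 0.67)]
pin_grip [([558.0, 311.0, 60.0], 0.37)]
pin_collar [([499.0, -26.0, 40.0], 0.5), ([552.0, 292.0, 34.0], 0.41)]
pin_block [([558.0, 294.0, 37.0], 0.76)]
bottle_mid [([695.0, 140.0, 74.0], 0.83)]
cup_mid [([717.0, 19.0, 37.0], 0.92)]
pin [([554.0, 313.0, 55.0], 0.39), ([498.0, -21.0, 43.0], 0.2)]
top 451.08175119622376 283.4579629512591 210.94483651180835 -0.08839024633805377 [ 339.54140984   59.68026882 1473.45714258] [-0.07691157  0.07694197  0.7205819  -0.68478192]
jig []
stop_slide [([495.0, 16.0, 50.0], 0.9)]
bore_mouth [([492.0, 19.0, 52.0], 0.93)]
pin_grip []
pin_collar [([551.0, 317.0, 69.0], 0.38)]
pin_block [([548.0, 314.0, 34.0], 0.81), ([552.0, 317.0, 72.0], 0.32)]
bottle_mid [([683.0, 152.0, 96.0], 0.83)]
cup_mid [([722.0, 31.0, 22.0], 0.7), ([551.0, 317.0, 68.0], 0.42)]
pin [([489.0, 39.0, 47.0], 0.67), ([555.0, 319.0, 69.0], 0.52)]
```

View pics/top0.png

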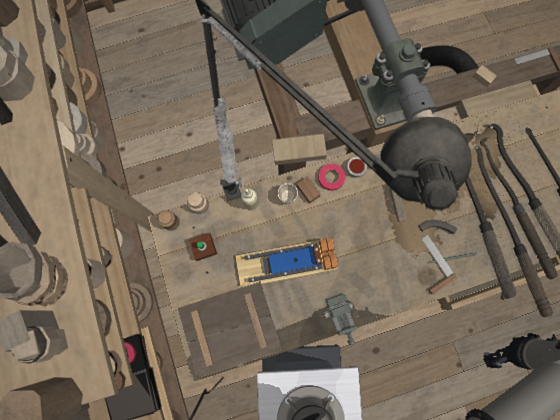

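View pics/scene0.png

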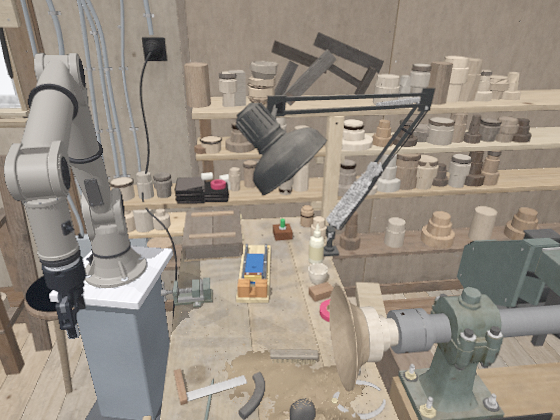

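The top view shows the pin (green) in its block at about (201,245), the jig's blue plate at about (290,262) and the fence on the right at (326,252). The bottle is at (249,197), the cup at (287,193), and the lamp shade is over (425,165). The scene view agrees with this. Next I'll measure precisely by colour.

```bash
cat > h.py <<'E'
from rig import r
import cv2,numpy as np
from scipy.spatial.transform import Rotation as R
def ray(f,uv):
    uv=np.atleast_2d(np.array(uv,float)); d=(uv-[f["cx"],f["cy"]])/[f["fx"],f["fy"]]; p=d.copy()
    for _ in range(20): p=d/(1+f["k1"]*(p**2).sum(1,keepdims=True))
    return R.from_quat(f["orientation"]).apply(np.c_[p[:,0],-p[:,1],-np.ones(len(p))])
def plane(f,uv,z):
    v=ray(f,uv); e=np.array(f["eye"]); return e+v*((z-e[2])/v[:,2])[:,None]
def proj(f,X):
    c=R.from_quat(f["orientation"]).inv().apply(np.atleast_2d(X)-f["eye"]); p=np.c_[c[:,0],-c[:,1]]/-c[:,2:]
    return p*(1+f["k1"]*(p**2).sum(1,keepdims=True))*[f["fx"],f["fy"]]+[f["cx"],f["cy"]]
def seg(f,lo,hi,box):
    x0,y0,x1,y1=box; hsv=cv2.cvtColor(f["color"],cv2.COLOR_RGB2HSV)
    m=np.zeros(hsv.shape[:2],np.uint8); m[y0:y1,x0:x1]=cv2.inRange(hsv,np.array(lo),np.array(hi))[y0:y1,x0:x1]; return m
E
python3 - <<'E'
from h import *
ft=r.grab_frame("top");fs=r.grab_frame("scene")
for n,f,gb,bb,gz in(("top",ft,(190,235,212,256),(255,235,330,285),69),("scene",fs,(270,210,295,240),(235,240,275,285),0)):
    g=seg(f,(60,80,30),(90,255,255),gb); b=seg(f,(100,100,40),(125,255,255),bb)
    v,u=np.nonzero(g);print(n,"green",len(u),u.min(),u.max(),v.min(),v.max(),u.mean(),v.mean())
    print(" at z top78/mid60",plane(f,[u.mean(),v.mean()],78),plane(f,[u.mean(),v.mean()],60))
    c=max(cv2.findContours(b,0,2)[0],key=cv2.contourArea);rc=cv2.minAreaRect(c);P=plane(f,c[:,0],49)[:,:2].astype(np.float32)
    print(" blue",cv2.minAreaRect(P),cv2.contourArea(c))
    x0,y0,x1,y1=(180,180,340,300) if n=="top" else (200,190,360,310)
    cv2.imwrite(f"pics/{n}c.png",cv2.resize(f["color"][y0:y1,x0:x1,::-1],None,fx=5,fy=5,interpolation=2))
a=cv2.imread("pics/topc.png")
E
```

```text
top green 36 197 203 242 248 200.11111111111111 244.66666666666666
 at z top78/mid60 [[554.02162173 317.80934698  78.        ]] [[556.78820173 321.13895364  60.        ]]
 blue ((494.71795654296875, 32.611106872558594), (62.83076477050781, 143.55039978027344), 8.430845260620117) 820.0
scene green 30 281 284 219 226 282.4 222.5
 at z top78/mid60 [[558.0059273  287.62924815  78.        ]] [[554.34752386 319.13400991  60.        ]]
 blue ((490.78192138671875, 39.71757507324219), (60.05284118652344, 114.19338989257812), 7.811640739440918) 276.5
```

View pics/topc.png

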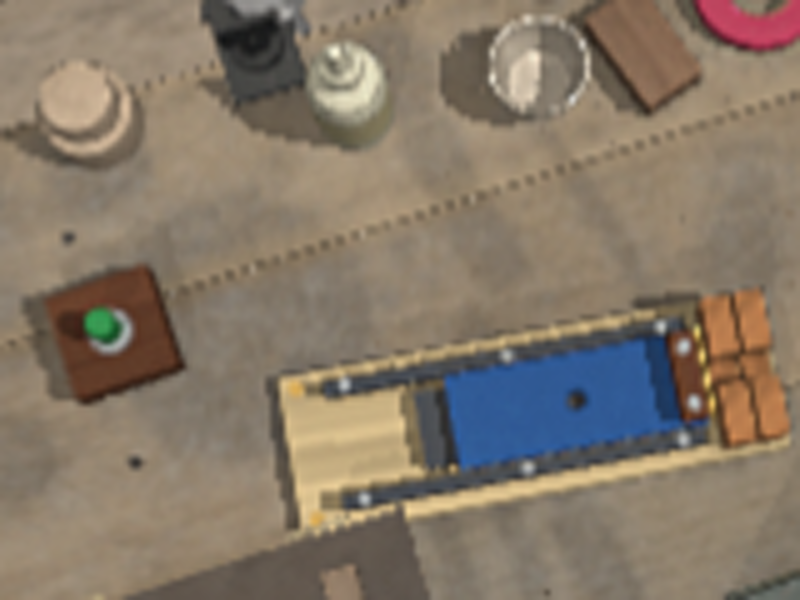

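View pics/scenec.png

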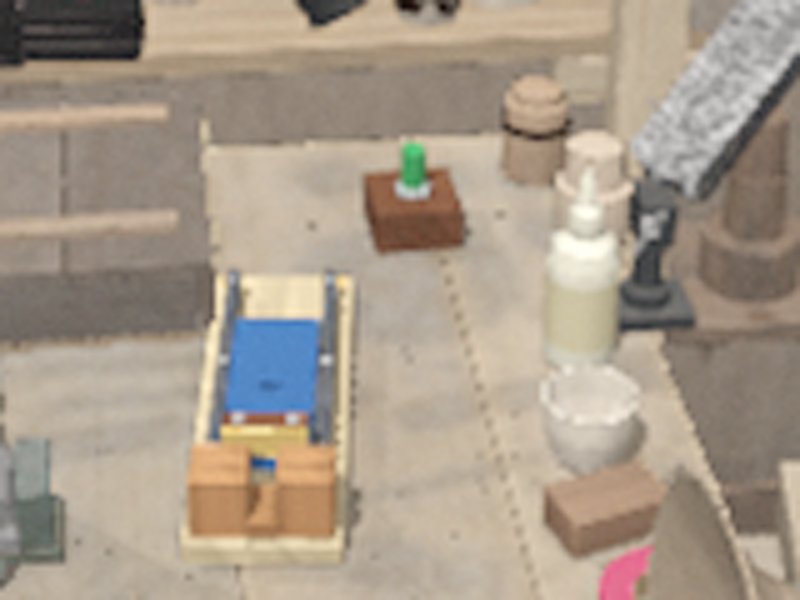

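The top crop shows the hole at about (576,399) in the crop, which is px (294.8,259.4), and the handle at (100,324). The scene crop confirms that the pin is upright and the plate is near the fence.

```bash
cat >> h.py <<'E'
def go(p,yaw,n=1,p0=None,R0=None):
    "tool-axis shift(/40mm) and rotvec(deg) from the current pose to tcp p, tool x at world yaw (deg), z down"
    s=r.state(); R0=R.from_quat(s["orientation"]); 
    Rt=R.from_matrix(np.c_[[np.cos(np.radians(yaw)),np.sin(np.radians(yaw)),0],[np.sin(np.radians(yaw)),-np.cos(np.radians(yaw)),0],[0,0,-1]])
    print(p,"shift",np.round(R0.inv().apply(np.array(p)-s["tcp_pos"])/40,3),"rot",np.round(np.degrees((R0.inv()*Rt).as_rotvec()),2))
E
python3 - <<'E'
from h import *
f=r.grab_frame("top"); b=seg(f,(100,100,40),(125,255,255),(255,235,330,285))
c=max(cv2.findContours(b,0,2)[0],key=cv2.contourArea)
fill=cv2.drawContours(b*0,[c],-1,255,-1)
sub=(cv2.cvtColor(f["color"],cv2.COLOR_RGB2GRAY).astype(float)); 
w=np.zeros_like(sub);bg=np.median(sub[256:264,285:292]);w[255:264,290:300]=np.clip(bg-sub[255:264,290:300]-8,0,None)
v,u=np.mgrid[:420,:560];h=[(u*w).sum()/w.sum(),(v*w).sum()/w.sum()]
print("hole px",h,plane(f,h,49),plane(f,h,45))
# jig outline: blue edges; per-column top and bottom
for pick in(np.min,np.max):
    P=[[x,pick(np.nonzero(b[:,x])[0])] for x in range(274,312) if b[:,x].any()]
    W=plane(f,P,49); vx,vy,x0,y0=cv2.fitLine(W[:,:2].astype(np.float32),cv2.DIST_HUBER,0,.01,.01).ravel();print("angle",np.degrees(np.arctan(-vx/vy)))
fs=r.grab_frame("scene");print(plane(fs,[200+386/5-.5+.1-.1-122*0,0],49)[:1]*0, plane(fs,[200+270/5-.4,190+384/5-.4],49))
print("lamp approx",plane(f,[[425,165],[240,150]],[480]))
for p in([380,-40,260],[400,60,230],[555,319,150],[555,319,46]):go(p,8.2)
E
```

```text
hole px [np.float64(295.3018181818182), np.float64(259.36)] [[496.46340489  22.06838047  49.        ]] [[496.90405555  21.96276301  45.        ]]
angle 8.368024
angle 7.853944
[[-0.  0.  0.]] [[492.28946196  20.25424308  49.        ]]
lamp approx [[ 651.94853946 -280.4165439   480.        ]
 [ 710.19316024  147.9403769   480.        ]]
[380, -40, 260] shift [-9.316 -8.462 -0.718] rot [  0.    -0.   -76.55]
[400, 60, 230] shift [-11.455  -9.849   0.032] rot [  0.    -0.   -76.55]
[555, 319, 150] shift [-16.044 -15.839   2.032] rot [  0.    -0.   -76.55]
[555, 319, 46] shift [-16.044 -15.839   4.632] rot [  0.    -0.   -76.55]
```

Request:
{"method": "drive_tool", "body": {"series": [-1.0,-0.95,-0.1,0,0,-8.5,0,-2.0,-1.9,-0.2,0,0,-17,0,-3.1,-2.8,-0.3,0,0,-25.5,0,-4.1,-3.8,-0.4,0,0,-34,0,-5.2,-4.7,-0.5,0,0,-42.5,0,-6.2,-5.6,-0.6,0,0,-51,0,-7.2,-6.6,-0.65,0,0,-59.5,0,-8.3,-7.5,-0.7,0,0,-68,0,-9.3,-8.45,-0.7,0,0,-76.5,0,-10.4,-9.15,-0.4,0,0,-76.5,0,-11.45,-9.85,0,0,0,-76.5,0,-11.45,-9.85,0,0,0,-76.5,0], "newtons": 60}}

```text
time_s: 2.7
tcp_pos: [399.3, 64.4, 230.7]
orientation: [0.997, 0.076, -0.001, -0.001]
ft_force: [-0.6, -0.2, 0.5]
opening: 85.5
```

```bash
python3 - <<'E'
from h import *
s=r.state();print(s["tcp_pos"],s["joints"].round(2) if hasattr(s["joints"],"round") else s["joints"],s["ft_force"])
for p in([480,190,180],[555,319,150],[555,319,100],[555,319,47]):go(p,8.2)
E
```

```text
[399.30684568  64.38036565 230.73346861] [ 0.49  0.04 -0.71  1.85  0.03  1.26 -0.07] [-0.61897378 -0.19681523  0.53547257]
[480, 190, 180] shift [ 2.47  -2.797  1.272] rot [-0.13  0.06  0.5 ]
[555, 319, 150] shift [ 4.812 -5.699  2.026] rot [-0.13  0.06  0.5 ]
[555, 319, 100] shift [ 4.813 -5.696  3.276] rot [-0.13  0.06  0.5 ]
[555, 319, 47] shift [ 4.814 -5.693  4.601] rot [-0.13  0.06  0.5 ]
```

Request:
{"method": "drive_tool", "body": {"series": [0.8,-0.95,0.4,0,0,0,0,1.6,-1.9,0.8,0,0,0,0,2.4,-2.85,1.2,0,0,0,0,3.2,-3.8,1.6,0,0,0,0,4.0,-4.75,2.0,0,0,0,0,4.8,-5.7,2.5,0,0,0,0,4.8,-5.7,3.2,0,0,0,0,4.8,-5.7,3.2,0,0,0,0,4.8,-5.7,3.2,0,0,0,0]}}

```text
time_s: 3.82
tcp_pos: [559.0, 311.4, 104.3]
orientation: [0.998, 0.07, 0.001, 0.0]
ft_force: [0.3, 0.2, 1.0]
opening: 85.4
```

```bash
python3 - <<'E'
from h import *
s=r.state();print(s["tcp_pos"],np.round(s["joints"],2),s["ft_force"])
for p in([555,319,47],):go(p,8.2)
fs=r.grab_frame("scene");ft=r.grab_frame("top")
a=cv2.resize(fs["color"][160:260,230:330,::-1],(400,400),interpolation=2);b=cv2.resize(ft["color"][190:290,150:250,::-1],(400,400),interpolation=2)
cv2.imwrite("pics/above.png",np.hstack([a,b]))
E
```

```text
[558.96320663 311.42324819 104.26696587] [-0.11  0.68 -0.7   1.4   0.45  1.21 -0.71] [0.3285668  0.20298571 1.02516627]
[555, 319, 47] shift [-0.074 -0.203  1.431] rot [ 0.04 -0.08 -0.16]
```

View pics/above.png

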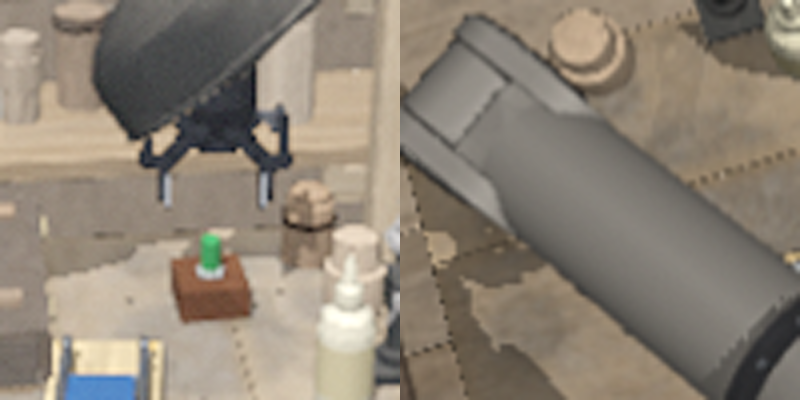

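The jaws are centred on the pin in the scene view: jaw centre at about (213,190), pin at (210,250).

Request:
{"method": "drive_tool", "body": {"series": [0,0,0,0,0,0,0,0,0,0,0,0,0,0]}}

```text
time_s: 4.18
tcp_pos: [558.3, 312.6, 104.2]
orientation: [0.997, 0.071, 0.001, -0.0]
ft_force: [-0.3, 0.8, -0.1]
opening: 85.4
```

```bash
python3 - <<'E'
from h import *
s=r.state();print(s["tcp_pos"],np.round(s["joints"],2),s["ft_force"])
for p in([555,319,70],[555,319,47]):go(p,8.2)
E
```

```text
[558.25883129 312.60972323 104.17290051] [-0.11  0.69 -0.7   1.4   0.45  1.21 -0.71] [-0.30644745  0.83948242 -0.12636664]
[555, 319, 70] shift [-0.059 -0.169  0.854] rot [-0.01 -0.08 -0.08]
[555, 319, 47] shift [-0.06  -0.169  1.429] rot [-0.01 -0.08 -0.08]
```

Request:
{"method": "drive_tool", "body": {"series": [-0.06,-0.17,0.6,0,0,0,0,-0.06,-0.17,1.0,0,0,0,0,-0.06,-0.17,1.3,0,0,0,0,-0.06,-0.17,1.47,0,0,0,0,-0.06,-0.17,1.47,0,0,0,0,-0.06,-0.17,1.47,0,0,0,0]}}

```text
time_s: 4.92
tcp_pos: [555.0, 319.4, 45.1]
orientation: [0.997, 0.071, 0.001, -0.0]
ft_force: [0.1, 0.8, 0.4]
opening: 85.1
```

```bash
python3 - <<'E'
from h import *
s=r.state();print(s["tcp_pos"],s["ft_force"])
fs=r.grab_frame("scene");ft=r.grab_frame("top")
g=seg(fs,(60,80,30),(90,255,255),(270,205,295,240));v,u=np.nonzero(g);print(u.mean(),v.mean())
go([555,319,45],8.2)
E
```

```text
[555.00554824 319.43414246  45.118843  ] [0.12599404 0.79822789 0.36727102]
282.375 222.53125
[555, 319, 45] shift [-0.002  0.012  0.006] rot [-0.03 -0.07 -0.05]
```

Now I'll close on the handle.

Request:
{"method": "drive_tool", "body": {"series": [0,0,0,0,0,0,0.4,0,0,0,0,0,0,0.7,0,0,0,0,0,0,1,0,0,0,0,0,0,1,0,0,0,0,0,0,1,0,0,0,0,0,0,1,0,0,0,0,0,0,1,0,0,0,0,0,0,1], "newtons": 60}}

```text
time_s: 6.02
tcp_pos: [554.7, 319.3, 44.7]
orientation: [0.997, 0.071, 0.0, -0.0]
ft_force: [-0.1, 0.2, 1.5]
opening: 18.5
```

Request:
{"method": "drive_tool", "body": {"series": [0,0,-0.4,0,0,0,1,0,0,-0.8,0,0,0,1,0,0,-1.3,0,0,0,1,0,0,-1.8,0,0,0,1,0,0,-2.0,0,0,0,1,0,0,-2.0,0,0,0,1]}}

```text
time_s: 6.78
tcp_pos: [554.9, 319.4, 125.4]
orientation: [0.997, 0.071, 0.001, -0.0]
ft_force: [-0.4, 0.6, -1.2]
opening: 18.4
```

```bash
python3 - <<'E'
from h import *
s=r.state();print(s["tcp_pos"],s["ft_force"],s["opening"])
for p in([494.5,40,110],[494.5,21,110],[494.5,21,95]):go(p,8.2)
E
```

```text
[554.88356063 319.37710932 125.42882902] [-0.35358226  0.599219   -1.15380813] 18.353697067308126
[494.5, 40, 110] shift [-2.484  6.7    0.379] rot [-0.02 -0.08 -0.05]
[494.5, 21, 110] shift [-2.552  7.17   0.379] rot [-0.02 -0.08 -0.05]
[494.5, 21, 95] shift [-2.552  7.171  0.754] rot [-0.02 -0.08 -0.05]
```

Request:
{"method": "drive_tool", "body": {"series": [-0.4,1.1,0,0,0,0,1,-0.8,2.2,0,0,0,0,1,-1.2,3.3,0.1,0,0,0,1,-1.6,4.4,0.2,0,0,0,1,-2.0,5.5,0.3,0,0,0,1,-2.3,6.4,0.38,0,0,0,1,-2.5,7.0,0.38,0,0,0,1,-2.55,7.17,0.38,0,0,0,1,-2.55,7.17,0.6,0,0,0,1,-2.55,7.17,0.6,0,0,0,1,-2.55,7.17,0.6,0,0,0,1]}}

```text
time_s: 8.15
tcp_pos: [494.2, 22.4, 100.4]
orientation: [0.997, 0.072, -0.0, -0.0]
ft_force: [0.7, -0.2, -1.4]
opening: 18.4
```

```bash
python3 - <<'E'
from h import *
s=r.state();p=s["tcp_pos"];print(p,np.round(s["joints"],2),s["ft_force"],s["opening"])
fs=r.grab_frame("scene");ft=r.grab_frame("top")
print("tip exp",proj(fs,[p[0],p[1],p[2]-36.7]),"collar",proj(fs,[p[0],p[1],p[2]-8.7]),"hole exp",proj(fs,[494.5,21,49]),proj(ft,[494.5,21,49]))
a=cv2.resize(fs["color"][220:280,220:290,::-1],(700,600),interpolation=2)
cv2.imwrite("pics/hov.png",a)
for n,f in(("s",fs),("t",ft)):
  for t in("bore_mouth","pin_collar","pin_grip"):print(n,t,[(np.round(d["xyz"]).tolist(),round(d["confidence"],2)) for d in r.look_for(t,f)][:2])
E
```

```text
[494.20365924  22.36836091 100.36130679] [ 0.5   0.42 -0.75  1.83  0.33  1.03 -0.23] [ 0.65474945 -0.17533425 -1.42935804] 18.441166812180263
tip exp [[254.20342871 262.56371218]] collar [[254.09176981 255.73571614]] hole exp [[254.27346388 266.32980801]] [[295.67371261 259.96135904]]
s bore_mouth [([496.0, 12.0, 50.0], 0.75), ([493.0, 11.0, 107.0], 0.41)]
s pin_collar [([492.0, 9.0, 112.0], 0.43)]
s pin_grip [([718.0, 23.0, 40.0], 0.6)]
t bore_mouth [([482.0, 73.0, 54.0], 0.56)]
t pin_collar []
t pin_grip []
```

View pics/hov.png

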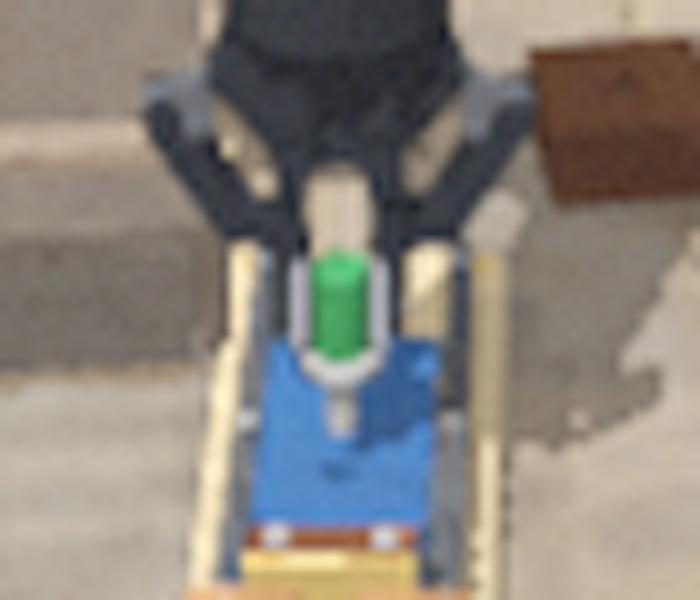

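The crop shows the pin upright in the jaws, with its tip at (342,435) just behind and above the hole at (340,470). The relative offset suggests the hole is at about (494,22). I'll lower in small steps and watch the force.

Request:
{"method": "drive_tool", "body": {"series": [0.01,0.01,0.2,0,0,0,1,0.01,0.01,0.33,0,0,0,1,0.01,0.01,0.4,0,0,0,1,0.01,0.01,0.45,0,0,0,1,0.01,0.01,0.45,0,0,0,1]}}

```text
time_s: 9.18
tcp_pos: [494.6, 20.9, 82.4]
orientation: [0.997, 0.071, -0.0, -0.0]
ft_force: [-0.2, 1.7, -1.8]
opening: 18.2
```

Request:
{"method": "drive_tool", "body": {"series": [0,-0.01,0.06,0,0,0,1,0,-0.01,0.12,0,0,0,1,0,-0.01,0.12,0,0,0,1]}}

```text
time_s: 9.55
tcp_pos: [494.6, 21.1, 77.5]
orientation: [0.997, 0.071, -0.0, -0.0]
ft_force: [0.1, 1.4, -1.3]
opening: 18.5
```

Request:
{"method": "drive_tool", "body": {"series": [0,0,0.06,0,0,0,1,0,0,0.12,0,0,0,1,0,0,0.12,0,0,0,1]}}

```text
time_s: 9.93
tcp_pos: [494.6, 20.8, 72.7]
orientation: [0.997, 0.071, -0.0, -0.0]
ft_force: [-0.3, 0.8, -1.9]
opening: 18.2
```

Request:
{"method": "drive_tool", "body": {"series": [0,0,0.025,0,0,0,1,0,0,0.05,0,0,0,1,0,0,0.05,0,0,0,1]}}

```text
time_s: 10.3
tcp_pos: [494.8, 20.9, 72.3]
orientation: [0.997, 0.071, 0.0, 0.001]
ft_force: [-3.7, 1.0, 9.3]
opening: 18.6
```

The tip is on the strip (9 N up). Now I'll slide the plate along the jig's +y, which is tool -y.

Request:
{"method": "drive_tool", "body": {"series": [0,-0.06,0,0,0,0,1,0,-0.12,0,0,0,0,1,0,-0.19,0,0,0,0,1,0,-0.25,0,0,0,0,1,0,-0.31,0,0,0,0,1,0,-0.37,0,0,0,0,1]}}

```text
time_s: 11.05
tcp_pos: [494.2, 29.7, 72.3]
orientation: [0.998, 0.069, 0.001, 0.004]
ft_force: [-0.7, -6.5, 8.3]
opening: 18.1
```

Request:
{"method": "drive_tool", "body": {"series": [0,-0.06,0,0,0,0,1,0,-0.12,0,0,0,0,1,0,-0.18,0,0,0,0,1,0,-0.18,0,0,0,0,1]}}

```text
time_s: 11.55
tcp_pos: [493.1, 37.4, 72.3]
orientation: [0.998, 0.07, 0.001, 0.004]
ft_force: [-0.7, -6.2, 8.7]
opening: 18.4
```

```bash
python3 - <<'E'
from h import *
s=r.state();p=s["tcp_pos"];print(p,s["orientation"],s["ft_force"],s["torque"])
fs=r.grab_frame("scene")
b=seg(fs,(100,100,40),(125,255,255),(235,240,275,285))
P=plane(fs,max(cv2.findContours(b,0,2)[0],key=cv2.contourArea)[:,0],49);print("blue y range",P[:,1].min(),P[:,1].max())
cv2.imwrite("pics/sl.png",cv2.resize(fs["color"][220:280,220:290,::-1],(700,600),interpolation=2))
E
```

```text
[493.13866366  37.43729893  72.3270481 ] [9.97561768e-01 6.96623593e-02 9.41858288e-04 4.09722218e-03] [-0.69315781 -6.17761383  8.70071891] [-1.64745634  0.23353675  0.02101598]
blue y range 1.5685587461830437 112.5147344730376
```

View pics/sl.png

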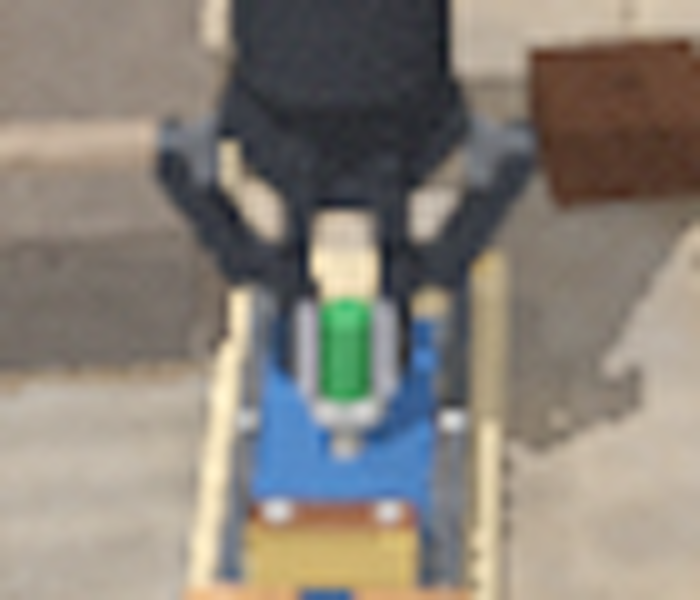

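The pin is in the plate's hole and the plate moved with it: the stop-block screws shifted from row 535 to 510.

Request:
{"method": "drive_tool", "body": {"series": [0,-0.05,0,0,0,0,1,0,-0.1,0,0,0,0,1,0,-0.15,0,0,0,0,1]}}

```text
time_s: 11.98
tcp_pos: [492.5, 42.8, 72.4]
orientation: [0.998, 0.069, 0.001, 0.004]
ft_force: [-1.1, -6.6, 8.2]
opening: 18.5
```

Request:
{"method": "drive_tool", "body": {"series": [0,-0.05,0,0,0,0,1,0,-0.1,0,0,0,0,1,0,-0.15,0,0,0,0,1]}}

```text
time_s: 12.35
tcp_pos: [491.7, 48.7, 72.3]
orientation: [0.998, 0.069, 0.001, 0.004]
ft_force: [-0.9, -7.2, 8.6]
opening: 18.3
```

Request:
{"method": "drive_tool", "body": {"series": [0,-0.05,0,0,0,0,1,0,-0.1,0,0,0,0,1,0,-0.15,0,0,0,0,1]}}

```text
time_s: 12.72
tcp_pos: [490.4, 56.7, 71.7]
orientation: [0.998, 0.07, 0.001, 0.003]
ft_force: [-0.3, -0.7, -0.7]
opening: 18.0
```

The upward force vanished and z fell, so the pin is over the locking hole. I'll press down gently, easing the forward lead.

Request:
{"method": "drive_tool", "body": {"series": [0,0.03,0.05,0,0,0,1,0,0.03,0.1,0,0,0,1,0,0.03,0.1,0,0,0,1]}}

```text
time_s: 13.1
tcp_pos: [489.1, 59.1, 66.4]
orientation: [0.997, 0.071, -0.0, -0.0]
ft_force: [1.7, -1.6, -2.2]
opening: 18.2
```

Request:
{"method": "drive_tool", "body": {"series": [0,0,0.06,0,0,0,1,0,0,0.12,0,0,0,1,0,0,0.18,0,0,0,1,0,0,0.18,0,0,0,1]}}

```text
time_s: 13.6
tcp_pos: [489.1, 59.3, 59.4]
orientation: [0.997, 0.071, -0.0, -0.0]
ft_force: [0.7, -0.6, -1.9]
opening: 18.2
```

Request:
{"method": "drive_tool", "body": {"series": [0,0,0.05,0,0,0,1,0,0,0.09,0,0,0,1,0,0,0.09,0,0,0,1]}}

```text
time_s: 13.98
tcp_pos: [489.2, 59.7, 57.5]
orientation: [0.997, 0.071, 0.0, 0.0]
ft_force: [-2.5, -0.6, 9.9]
opening: 18.7
```

The collar is down on the plate (10 N at the expected height). I'll unload, open and rise straight up.

Request:
{"method": "drive_tool", "body": {"series": [0,0,-0.04,0,0,0,1,0,0,-0.04,0,0,0,0.7,0,0,-0.04,0,0,0,0.4,0,0,-0.04,0,0,0,0.2,0,0,-0.04,0,0,0,0.2,0,0,-0.04,0,0,0,0.2,0,0,-0.04,0,0,0,0.2]}}

```text
time_s: 14.85
tcp_pos: [489.1, 59.3, 57.7]
orientation: [0.997, 0.071, 0.0, -0.0]
ft_force: [-0.3, -0.2, 0.2]
opening: 68.4
```

Next I'll rise and draw back so the cameras can see.

Request:
{"method": "drive_tool", "body": {"series": [0,0,-0.4,0,0,0,0.2,0,0,-0.9,0,0,0,0.2,0,0,-1.6,0,0,0,0.2,0,0,-2.4,0,0,0,0.2,0,0,-3.2,0,0,0,0.2,-0.8,0,-4,0,0,0,0.2,-1.6,0.5,-4.2,0,0,0,0.2,-2.4,1.2,-4.2,0,0,0,0.2,-2.6,2,-4.2,0,0,0,0.2,-2.6,2.8,-4.2,0,0,0,0.2,-2.6,2.8,-4.2,0,0,0,0.2]}}

```text
time_s: 16.23
tcp_pos: [402.2, -68.8, 226.6]
orientation: [0.998, 0.069, 0.001, 0.001]
ft_force: [0.8, -0.5, 0.7]
opening: 67.9
```

```bash
python3 - <<'E'
from h import *
fs=r.grab_frame("scene");ft=r.grab_frame("top")
for f in (fs,ft):
  for t in("bottle_mid","cup_mid","pin_collar","pin_grip","bore_mouth"):print(t,[(np.round(d["xyz"]).tolist(),round(d["confidence"],2)) for d in r.look_for(t,f)][:2])
print("expect handle mid scene (home)",proj(fs,[489.1,59.3,72]),"top",proj(ft,[489.1,59.3,80]))
g=seg(fs,(60,80,30),(90,255,255),(230,200,300,290));v,u=np.nonzero(g);print(len(u),u.mean(),v.mean())
cv2.imwrite("pics/end.png",np.hstack([cv2.resize(fs["color"][210:290,220:340,::-1],(480,320),interpolation=2),cv2.resize(ft["color"][190:290,230:330,::-1],(320,320),interpolation=2)]))
E
```

```text
bottle_mid [([697.0, 142.0, 72.0], 0.56)]
cup_mid [([717.0, 21.0, 41.0], 0.68), ([499.0, 29.0, 44.0], 0.34)]
pin_collar []
pin_grip []
bore_mouth [([499.0, 25.0, 52.0], 0.6)]
bottle_mid [([686.0, 153.0, 97.0], 0.81), ([485.0, 59.0, 86.0], 0.67)]
cup_mid [([719.0, 33.0, 19.0], 0.7)]
pin_collar []
pin_grip [([486.0, 58.0, 90.0], 0.47)]
bore_mouth [([489.0, 54.0, 53.0], 0.67)]
expect handle mid scene (home) [[254.65548466 254.43343493]] top [[283.61003072 261.23382263]]
55 254.3090909090909 254.3272727272727
```

View pics/end.png

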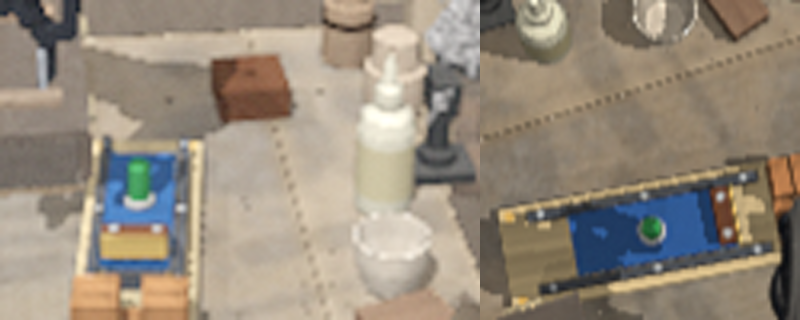

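The pin stands upright with its collar on the plate (scene crop (138,190), top crop (652,230)). The bottle and cup are where they were, and the arm is clear. Handing in.

```bash
python3 -c "
from rig import r
print(r.close_job())"
```

```text
the job is handed in; nothing more can be done
None
```

The length stop is locked. I took the pin from its block and put it through the plate's hole with the tip resting on the strip. I then slid the plate about 38 mm until the pin dropped in, pressed it home, let go and drew the arm clear. I handed in just after 16 s; the hand-in gives no verdict.

**Seating:** the collar met the plate at the expected height (TCP 57.5 mm against 57.7 mm worked out), with about 10 N upward.

**Last pictures:** the handle stands upright within 0.4 px of where it should be when seated. The bottle and cup are within about 4 mm of their first readings, which is the networks' own accuracy.

**Disagreements:**
- **Hole position at the start:** the two cameras differed by about 4 mm. I settled it from the pin's position relative to the hole, and the pin then went in without trouble.
- **After release:** the networks' scene-view reading of the plate's hole (about 35 mm away, by the stop block) was wrong, and neither view reported the collar. The top view and the picture itself agreed with the pin's position.

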